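Pump up the air-sprung optics platform and shut its valve

TASK

Pump up the vibration-isolation platform: with the fingertips press the hand pump's spring plunger all the way down and let it come all the way back up, again and again, until the steel pressure pin beside it stands fully out of its brass collar, and leave the plunger up. Then push the lever of the shut-off valve fully round until it stands straight across its pipe, so that the air stays in. The pin is only to be watched, never touched, and the tools and bottles standing about are to stay where they are.

Things in the scene. Friction and masses are not known exactly. Their poses are not given: they have to be found in the camera images.
- pump_unit: the inflation unit bolted to the bench, with the whole job on it: a black base plate 130 x 370 mm, 12 mm thick, carrying an aluminium manifold block 60 mm wide, 200 mm long and 58 mm high over the bench. Its long side is its y axis, z is up, origin on the bench. Along it, in its own frame: the pump at y = +95 mm, the pressure indicator at y = +10 mm, the shut-off valve at y = -100 mm, all at x = 0
- plunger (a joint): how far the pump's plunger is pressed, m: 0 is up, 0.030 is fully down. It goes straight down and its spring brings it back when let go; it needs about 5 N at the top and 12 N at the bottom. Each full stroke, to the bottom and back to the top, raises the pin by 5 mm (the first one by 2 to 7 mm); presses that stop short of about 0.024 soon gain nothing, the pin comes fully out only with strokes past about 0.027, and between strokes the plunger must rise above 0.010
- plunger_top (a point): the middle of the plunger's round black mushroom knob, on its top: 52 mm across, slightly domed, 163 mm above the bench when up and 133 mm when down; the steel pump barrel under it is 44 mm across
- pin_out (a joint): how far the pressure pin has come out, m: 0.003 to 0.011 at the start, 0.025 when fully out, after three to five full strokes; it stays out where it is when the plunger comes back and further strokes move it no further
- pin_tip (a point): the top end of the pressure pin, a steel pin 14 mm across in a brass hexagon gland with a round collar 25 mm across: it stands about 4 mm over the collar when the joint reads 0 and 29 mm when fully out, and then the black seal ring in a groove round the foot of the pin, 4 mm high, shows just over the collar
- pin_collar (a point): centre of the top of the brass collar that the pin comes out of, 74 mm above the bench
- pin: the pressure pin itself, not to be touched; its origin lies on its axis and moves up with it (at bench height when the joint reads 0)
- valve_lever (a joint): angle of the shut-off valve's lever, rad: 0 is open (lever along the pipe, pointing to the unit's -y), 1.571 is shut (lever across the pipe, pointing to the unit's +x, away from the robot). It swings level, counter-clockwise seen from above, about point valve_axis, stops at both ends, starts between 0 and 0.3, and stays where it is left; about 2 N at the grip turns it
- lever_grip (a point): middle of the lever's black rubber grip, 65 mm from the axis, turning with it: the grip is 14 mm wide, 14 mm tall (63 to 77 mm over the bench) and 55 mm long (31 to 86 mm from the axis). Pushed from its robot side. Beside the pipe there is nothing under the grip but the base plate; the pipe's own top is 40 to 51 mm over the bench
- valve_axis (a point): the upright axis on which the valve's lever turns, at the height of the grip's middle (70 mm over the bench)
- post: optical post: plain steel rod 12.7 mm across and 80 mm tall standing on a 31 mm round foot; origin under its foot
- lens_mount: small black ring lens mount, 38 mm across, on a short steel post with a 31 mm round foot, 88 mm tall overall; origin under its foot
- driver: ball driver with a black handle, 170 mm long, lying flat; origin at its underside, its length along its own x
- spanner: steel open-ended spanner, 150 mm long, lying flat; origin at its underside, its length along its own x
- wash_bottle: white plastic bottle with a red cap, 64 mm across and 170 mm tall; origin under its base
- grease_jar: low white jar, 60 mm across and 48 mm tall; origin under its base
- blank_flange: round steel blank flange with six bolt holes, 70 mm across, 12.5 mm thick, lying flat; origin under its centre
- screw_tray: grey open tray of screws, 90 x 70 mm, 22 mm high; origin under its centre

How it is judged:
By the outcome, as a careful person would: the job done as asked, in the order asked, and still so for the second after the job is handed in, with the robot touching nothing.
It also fails if it takes over 58 s, if anything falls off the work surface, if the arm or the gripper's body presses on something with over 40 N, if the wrist force passes 120 N, or if a joint passes its speed limit or range.

ROBOT

A 6-joint arm with a two-finger parallel gripper is mounted at the origin on the work surface. World frame = base frame: x ahead of the robot, y to its left, z up, the work surface at z = 0. Lengths are in m, angles in rad, forces in N, time in s.
With the tool pointing down it reaches from about 0.425 to 0.95 m from the base axis. Payload 3.5 kg.
Tool frame: the origin (TCP) lies on the centre line of the jaws, within the pads' length; the fingertips stand nose_length ahead of it and the grasp point (between the pads) lies 3 mm ahead of it (nose_length is the distance from the TCP to the fingertips, in m); z points along the fingers, y is the direction in which the jaws open and shut (so a half turn about z gives the same grasp; the last joint's range is limited). The gripper opens to 85 mm and grips with 20 to 120 N. Pads are 22 mm wide; open, the fingers measure 114 mm over their backs; the gripper's body (76 mm by 85 mm) begins 54 mm behind the grasp point. The pads swing forward as they close: fully open they stand 13 mm farther back than shut.
Start: joints at [-1.364, 0.286, 1.577, -0, 1.279, -0.15], TCP at [0.236, -0.632, 0.253] pointing down, gripper open.
Joint ranges: [-2.77, 2.77], [-0.9, 2.22], [0.21, 2.48], [-1.53, 4.67], [0.24, 2.81], [-2.84, 2.84]. Speed limits (rad/s): [2.79, 2.79, 3.14, 3.14, 3.14, 3.14].

INTERFACE

Orientations are given as a 3x3 rotation matrix whose columns are the frame's x, y, z axes.
In Python, from cell import * gives the robot as it stands.
- The arm moves only by the shell command python3 -m crank 'ROWS' [FORCE]. ROWS is JSON, a list of rows, each a list of 7 numbers: the opening, from -1 (shut) to 1 (fully open), so that 0 is half open, then the shift along the tool's x, y, z in mm, then the turn, a rotation vector about the tool's x, y, z in degrees. In form: [[jaw, x, y, z, rx, ry, rz], ...]. A call has 1 to 20 rows; each row is the pose to reach, as a shift and turn from the pose commanded when the call began, along the tool's axes at that moment; what a row does not reach only later rows make up. A row lasts 1/12 s, in which the tool goes at most 41.7 mm and 7.16 degrees, less where a joint would pass 70% of its speed; a pose out of reach is approached as far as the arm can. A call with a gripper value outside its range is refused whole. The fingers move at their own pace and stop on an object; FORCE is the grip in N (left out, the last holds). Time passes only in rows, so rows that repeat a pose let the fingers close. It gives the time, the measured TCP pose, the force and the opening at its end, in the units of the state.
- state(): the state, without advancing time (a new reading comes with each control period).
- camera(name): name is "scene" or "top" or "wrist"; returns a dict with "img" (384x512x3 uint8, red, green, blue), "intrinsics" (3x3 intrinsics, pixels), "R" (3x3) and "t" (3): a world point X has camera coordinates R X + t; the wrist camera has in their place "hand_eye" (4x4, takes a point from camera to tool coordinates, whose origin is the TCP and whose axes are the flange's). Camera axes: x right, y down, z forward; pixel columns grow to the right and rows downward; lengths in m; the calibration is good to about 2 mm. A picture is of the moment at which its call begins: read the wrist's pose just before it. There is no depth.
- sign_off(): hands the job in, once; it reports no verdict.
Trained networks look in the newest picture that a camera, given by its name, has taken for a name from the list of things; names that differ only in an ending like _2 or _b are one class to them, and where a whole thing is asked for, a point or a joint stands for the part that bears it (a point fixed in the world has none). Each returns a list of dicts, best first, with "score" (0 to 1); they miss things now and then, are a little off and sometimes report something else, mostly with a low value. They report only what shows in the picture. A call takes as long as a camera call.
- spot_in(camera, label): "pixel" ([column, row] in pixels, amid what is visible of it).
- pinpoint(camera, label): "pixel" ([column, row] in pixels: a listed point, or the origin of a listed thing).
The state is a dict: "t": time; "qpos": joint angles; "qvel": joint speeds; "tau": joint torques, N m; "ee_pos": TCP position; "orientation": TCP orientation; "contact_force": force on the tool from outside, world axes, zero at the start; "moment": the same for the moment, N m; "finger_gap": opening from 0.0 (shut) to 1.0 (fully open).
Only numpy, scipy, OpenCV 4.12 (cv2) and the standard library are available. Lean on these libraries where they do the work, as an engineer would, in place of code of your own. Each camera call takes 0.05 s, during which the arm holds its last target.

## Working session

There is one attempt and no reset: what is moved stays moved. The work goes in short steps, Python scripts to look and compute and a shell command to move; the robot and the scene stay as the last step left them, time stands still between calls to the robot, and variables do not carry over. Pictures are saved under pics/ and viewed, and the job is handed in when it is done.

```bash
ls; mkdir -p pics; cat > h.py <<'E'
from cell import *
import numpy as np, cv2
def snap(n,f,scale=1):
    c=camera(n); cv2.imwrite('pics/'+f,c['img'][:,:,::-1]); return c
def ray_z(c,px,z):
    K=np.array(c['intrinsics']);R=np.array(c['R']);t=np.array(c['t'])
    d=R.T@np.linalg.inv(K)@np.array([px[0],px[1],1.]); o=-R.T@t
    return o+d*(z-o[2])/d[2]
def proj(c,X):
    K=np.array(c['intrinsics']);p=K@(np.array(c['R'])@np.array(X)+np.array(c['t']));return p[:2]/p[2]
E
python3 - <<'E'
from h import *
s=state()
print({k:np.round(v,3).tolist() for k,v in s.items()})
import cell; print([n for n in dir(cell) if not n.startswith('_')])
Z={'plunger_top':.163,'pin_collar':.074,'lever_grip':.07,'valve_axis':.07,'pump_unit':0,'pin_tip':.085,'wash_bottle':0,'post':0,'lens_mount':0,'grease_jar':0}
for n in ['scene','top']:
    c=snap(n,n+'0.png'); print(n,np.round(-np.array(c['R']).T@c['t'],3))
    for l,z in Z.items():
        for d in pinpoint(n,l)[:2]:
            print(l,np.round(d['pixel'],1),round(d['score'],2),np.round(ray_z(c,d['pixel'],z),4))
E
```

```text
pics
{'t': 0.0, 'qpos': [-1.364, 0.287, 1.578, -0.0, 1.279, -0.15], 'qvel': [0.0, -0.001, 0.001, 0.001, -0.002, 0.001], 'tau': [-0.001, -40.599, -29.263, -0.0, 0.006, -0.0], 'ee_pos': [0.236, -0.632, 0.252], 'orientation': [[0.937, 0.349, -0.0], [0.349, -0.937, 0.002], [0.0, -0.002, -1.0]], 'contact_force': [0.065, 0.507, 0.157], 'moment': [0.013, -0.036, -0.036], 'finger_gap': 1.001}
['IKError', 'camera', 'nose_length', 'pinpoint', 'sign_off', 'spot_in', 'state']
scene [0.985 0.65  0.648]
pin_collar [275.7 191.7] 0.75 [0.4977 0.0297 0.074 ]
lever_grip [228.1 168.3] 0.73 [ 0.5382 -0.1426  0.07  ]
lever_grip [274.4 192.8] 0.59 [0.5    0.0274 0.07  ]
valve_axis [244.6 175.6] 0.86 [ 0.5198 -0.0842  0.07  ]
pump_unit [267.5 212.8] 0.93 [0.5116 0.015  0.    ]
pin_tip [271.8 256.8] 0.68 [0.6499 0.2184 0.085 ]
pin_tip [272.6 189.2] 0.46 [0.507  0.0284 0.085 ]
wash_bottle [328.4 273.1] 0.78 [0.524  0.2655 0.    ]
post [315.7 207.3] 0.76 [0.3876 0.0709 0.    ]
lens_mount [273.9 257.6] 0.59 [0.5967 0.1581 0.    ]
grease_jar [362.9 250.5] 0.88 [0.4064 0.2601 0.    ]
top [0.466 0.02  1.129]
plunger_top [220.1 206.5] 0.71 [0.4898 0.1096 0.163 ]
pin_collar [255.9 199.3] 0.84 [0.509  0.0175 0.074 ]
valve_axis [290.8 191.8] 0.77 [ 0.5273 -0.0807  0.07  ]
pump_unit [291.5 191.4] 0.67 [ 0.5325 -0.0895  0.    ]
pin_tip [254.6 198.8] 0.54 [0.5101 0.0211 0.085 ]
wash_bottle [168.3 197.1] 0.85 [0.5264 0.2791 0.    ]
post [236.1 241.7] 0.57 [0.3883 0.0798 0.    ]
lens_mount [208.9 172.8] 0.66 [0.5958 0.156  0.    ]
grease_jar [176.8 236.5] 0.79 [0.4086 0.2554 0.    ]
```

View pics/scene0.png

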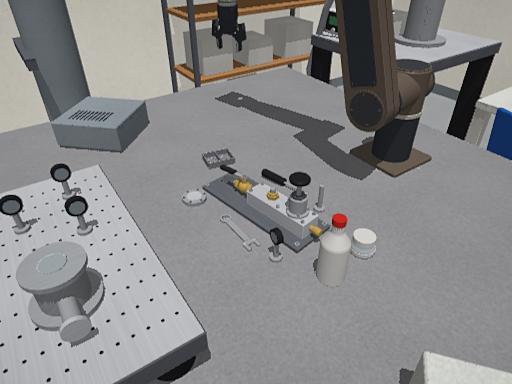

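View pics/top0.png

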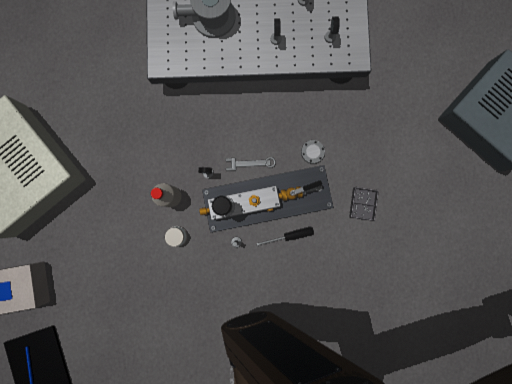

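```bash
python3 - <<'E'
from cell import *
print(nose_length if not callable(nose_length) else nose_length())
import cv2
for f,(x0,x1,y0,y1) in {'scene':(180,360,120,290),'top':(150,350,140,260)}.items():
    a=cv2.imread(f'pics/{f}0.png')[y0:y1,x0:x1]; k=min(800/a.shape[1],600/a.shape[0])
    cv2.imwrite(f'pics/{f}0z.png',cv2.resize(a,None,fx=k,fy=k,interpolation=cv2.INTER_CUBIC)[:600,:800])
E
```

```text
0.022
```

View pics/scene0z.png

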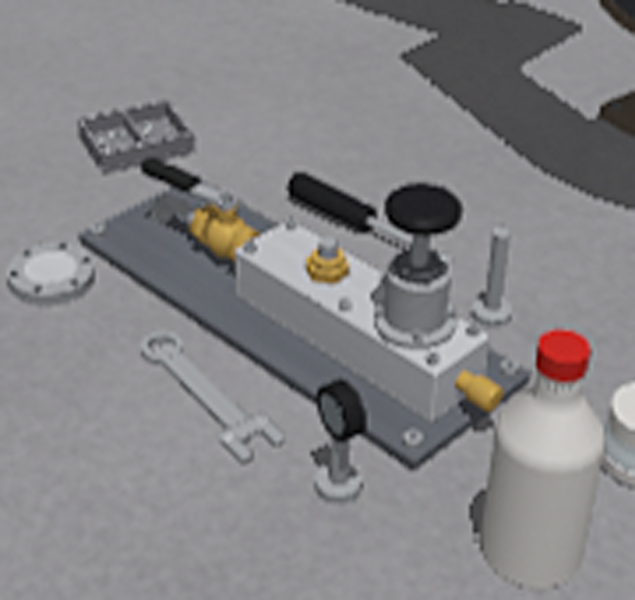

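View pics/top0z.png

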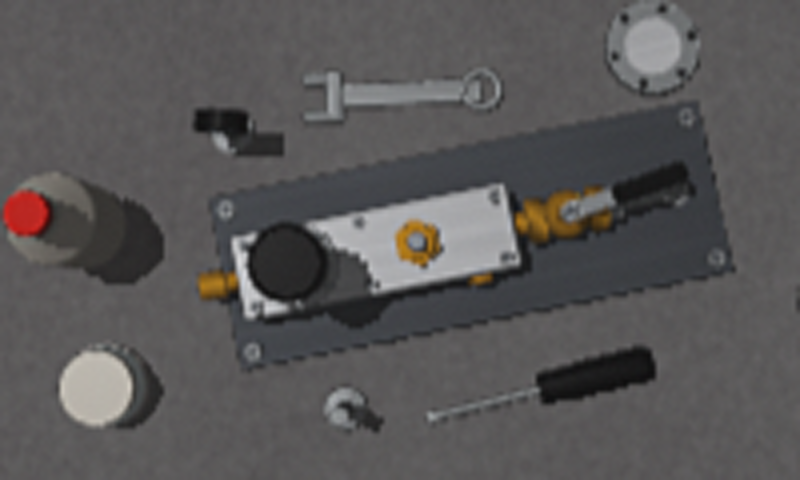

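Scene: the knob is at about (300,179), the collar at (275,192) and the valve at (245,175). In the top view the knob is at about (221,206), the collar at (255,199), the valve axis at (292,192) and the grip at (314,187). I'll fit the unit's pose to both views.

```bash
python3 - <<'E'
from h import *
from scipy.optimize import least_squares
s=camera('scene');t=camera('top')
obs=[(s,(299.9,178.5),(0,.095,.160)),(s,(273,192),(0,.01,.074)),(s,(244.6,175.6),(0,-.1,.07)),
(t,(221.5,205.8),(0,.095,.160)),(t,(254.5,200),(0,.01,.074)),(t,(292.5,192.3),(0,-.1,.07)),
(t,(205.5,192),(.055,.175,.012)),(t,(321.5,169.3),(.055,-.175,.012)),(t,(213,228),(-.055,.175,.012)),(t,(329,204.5),(-.055,-.175,.012))]
def W(p,q):
    c,n=np.cos(p[2]),np.sin(p[2]); return np.array([p[0]+c*q[0]-n*q[1],p[1]+n*q[0]+c*q[1],q[2]])
def f(p,o=obs): return np.concatenate([proj(c,W(p,q))-u for c,u,q in o])
r=least_squares(f,[.51,.01,.19],loss='soft_l1')
p=r.x;print(np.round(p,4),np.degrees(p[2]));print(np.round(f(p).reshape(-1,2),1))
for o in (obs[:3],obs[3:]): print(np.round(least_squares(f,p,args=(o,)).x,4))
for n,q in dict(knob=(0,.095,.163),pin=(0,.01,.074),valve=(0,-.1,.07),u=(0,0,0)).items(): print(n,np.round(W(p,q),4))
g=ray_z(t,(313.75,186.75),.07);v=W(p,(0,-.1,.07));d=(g-v)[:2]
print('grip',g,np.linalg.norm(d),'lever',np.arctan2(d[1],d[0])-(p[2]-np.pi/2))
st=state();R=np.array(st['orientation']);k=W(p,(0,.095,.163+.06+.022));print('d tool mm',R.T@(k-st['ee_pos'])*1000)
E
```

```text
[0.5094 0.011  0.1669] 9.560233675709549
[[-2.3 -1.6]
 [-2.5 -0.7]
 [-2.5  0.2]
 [ 0.6 -0.9]
 [ 0.2 -0.2]
 [ 0.8 -0.1]
 [-9.1  1.3]
 [-9.1  0.9]
 [-9.7  1.9]
 [-8.9  2.2]]
[0.5061 0.0172 0.1434]
[ 0.511  -0.0027  0.1686]
knob [0.4937 0.1047 0.163 ]
pin [0.5078 0.0209 0.074 ]
valve [ 0.526  -0.0876  0.07  ]
u [0.5094 0.011  0.    ]
grip [ 0.53953234 -0.14542056  0.07      ] 0.05939686223290789 lever 0.06218687040611748
d tool mm [ 499.12217406 -600.67811448    8.33325019]
```

The plate's screws aren't symmetric about the origin, so my assumption about them was wrong. I'll refit without them.

```bash
python3 - <<'E'
from h import *
from scipy.optimize import least_squares
s=camera('scene');t=camera('top')
obs=[(s,(299.9,178.5),(0,.095,.160)),(s,(273,192),(0,.01,.074)),(s,(244.6,175.6),(0,-.1,.07)),
(t,(221.5,205.8),(0,.095,.160)),(t,(254.5,200),(0,.01,.074)),(t,(292.5,192.3),(0,-.1,.07))]
def W(p,q):
    c,n=np.cos(p[2]),np.sin(p[2]); return np.array([p[0]+c*q[0]-n*q[1],p[1]+n*q[0]+c*q[1],q[2]])
def f(p,o=obs): return np.concatenate([proj(c,W(p,q))-u for c,u,q in o])
p=least_squares(f,[.51,.01,.19],loss='soft_l1').x
print(np.round(p,4),np.degrees(p[2]));print(np.round(f(p).reshape(-1,2),1))
for o in (obs[:3],obs[3:]): print(np.round(least_squares(f,p,args=(o,)).x,4))
for n,q in dict(knob=(0,.095,.163),pin=(0,.01,.074),valve=(0,-.1,.07),u=(0,0,0)).items(): print(n,np.round(W(p,q),4))
g=ray_z(t,(313.75,186.75),.07);v=W(p,(0,-.1,.07));d=(g-v)[:2]
print('grip',g,np.linalg.norm(d),'lever',np.arctan2(d[1],d[0])-(p[2]-np.pi/2))
np.save('p.npy',p)
st=state();R=np.array(st['orientation']);k=W(p,(0,.095,.163+.06+.022));print('d tool mm',R.T@(k-st['ee_pos'])*1000)
E
```

```text
[0.5068 0.0143 0.1639] 9.38861752206604
[[-0.6 -1.2]
 [-0.9 -0.4]
 [-1.   0.4]
 [-0.7  0.1]
 [-0.9  0.8]
 [-0.4  1. ]]
[0.5061 0.0172 0.1434]
[0.5084 0.0125 0.1767]
knob [0.4913 0.108  0.163 ]
pin [0.5052 0.0242 0.074 ]
valve [ 0.5231 -0.0844  0.07  ]
u [0.5068 0.0143 0.    ]
grip [ 0.53953234 -0.14542056  0.07      ] 0.06323953155112669 lever 0.09887970108121524
d tool mm [ 498.07211954 -604.60307212    8.32802702]
```

```bash
python3 -m crank '[[-1,15,-15,0,0,0,0],[-1,45,-45,0,0,0,0],[-1,73,-73,0,0,0,0],[-1,101,-101,0,0,0,0],[-1,129,-129,0,0,0,0],[-1,157,-157,0,0,0,0],[-1,185,-185,0,0,0,0],[-1,213,-213,0,0,0,0],[-1,241,-241,0,0,0,0],[-1,269,-269,0,0,0,0],[-1,292,-298,0,0,0,0],[-1,314,-328,0,0,0,0],[-1,336,-360,0,0,0,0],[-1,358,-394,0,0,0,0],[-1,380,-428,0,0,0,0],[-1,402,-462,0,0,0,0],[-1,424,-496,0,0,0,0],[-1,446,-530,0,0,0,0],[-1,468,-563,0,0,0,0],[-1,485,-588,0,0,0,0]]' 40
python3 -m crank '[[-1,9,-12,0,0,0,0],[-1,13,-17,0,0,0,0],[-1,13,-17,0,0,0,0],[-1,13,-17,0,0,0,0]]'
python3 - <<'E'
from h import *
p=np.load('p.npy');st=state();print(st['t'],np.round(st['ee_pos'],4),np.round(st['orientation'],3).tolist(),np.round(st['contact_force'],2),st['finger_gap'])
snap('wrist','w1.png');print(pinpoint('wrist','plunger_top')[:2],camera('wrist')['hand_eye'],camera('wrist')['intrinsics'])
c=snap('scene','s1.png');snap('top','t1.png')
E
```

```text
t: 2.97
ee_pos: [0.4849, 0.0908, 0.2538]
orientation: [[0.936, 0.351, 0.001], [0.351, -0.936, 0.001], [0.001, -0.0, -1.0]]
contact_force: [0.3, -0.3, 0.0]
finger_gap: 0.002
t: 3.3
ee_pos: [0.491, 0.1079, 0.2533]
orientation: [[0.937, 0.349, -0.0], [0.349, -0.937, -0.001], [-0.0, 0.0, -1.0]]
contact_force: [-0.5, -0.4, 0.6]
finger_gap: 0.001
3.3 [0.491  0.1079 0.2533] [[0.937, 0.349, -0.0], [0.349, -0.937, -0.001], [-0.0, 0.0, -1.0]] [-0.53 -0.42  0.61] 0.0014216566439578615
[{'pixel': [256.5, 204.5], 'score': 0.61}] [[-3.91191739e-04 -9.64491219e-01 -2.64114626e-01  6.60022484e-02]
 [ 9.99999632e-01 -5.78839888e-04  6.32658618e-04 -5.68746891e-04]
 [-7.63073763e-04 -2.64114282e-01  9.64491091e-01 -1.20785102e-01]
 [ 0.00000000e+00  0.00000000e+00  0.00000000e+00  1.00000000e+00]] [[308.97147071   0.         252.77326482]
 [  0.         308.97147071 192.61525443]
 [  0.           0.           1.        ]]
```

View pics/w1.png

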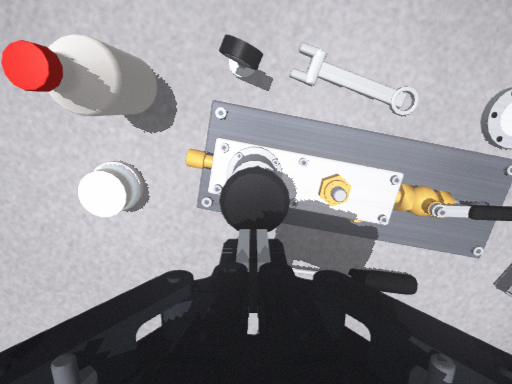

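View pics/s1.png

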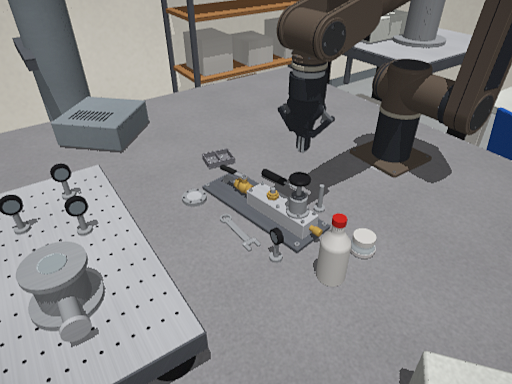

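The wrist view shows the knob disc centred at about (255,200), the collar at (337,190), the valve hub at (435,210) and the lever running to the right from it. The fingertips sit just below the knob in the picture. I'll measure these points.

```bash
cat >> h.py <<'E'
def wray(px,z,st,K,H):
    K=np.array(K);H=np.array(H);R=np.array(st['orientation'])
    d=R@H[:3,:3]@np.linalg.inv(K)@np.array([px[0],px[1],1.]);o=np.array(st['ee_pos'])+R@H[:3,3]
    return o+d*(z-o[2])/d[2]
E
python3 - <<'E'
from h import *
st=state();c=camera('wrist');K,H=c['intrinsics'],c['hand_eye']
for n,px,z in [('knob',(254.5,200.5),.160),('knobnet',(256.5,204.5),.163),('collar',(336,191),.074),('pin',(339,194),.083),('valve',(436,209.5),.075)]:
    print(n,np.round(wray(px,z,st,K,H),4))
for l,z in [('pin_collar',.074),('valve_axis',.07),('lever_grip',.07)]:
    for d in pinpoint('wrist',l)[:1]: print(l,d,np.round(wray(d['pixel'],z,st,K,H),4))
R=np.array(st['orientation'])
print('dtool',R.T@(np.array([.4913,.108,.163+.022])-st['ee_pos']))
E
```

```text
knob [0.4927 0.1072 0.16  ]
knobnet [0.4913 0.1051 0.163 ]
collar [0.5064 0.0242 0.074 ]
pin [0.5061 0.0234 0.083 ]
valve [ 0.5242 -0.0792  0.075 ]
pin_collar {'pixel': [336.0, 190.4], 'score': 0.56} [0.507  0.0245 0.074 ]
valve_axis {'pixel': [439.2, 209.9], 'score': 0.56} [ 0.5245 -0.086   0.07  ]
lever_grip {'pixel': [499.2, 213.5], 'score': 0.88} [ 0.5427 -0.1466  0.07  ]
dtool [ 0.00037846 -0.00043225  0.06839512]
```

The knob measures (0.492, 0.107) from both the fixed and wrist cameras, which agree. I'll descend to near contact.

```bash
python3 -m crank '[[-1,0,0,25,0,0,0],[-1,0,0,48,0,0,0],[-1,0,0,62,0,0,0],[-1,0,0,70,0,0,0],[-1,0,0,78,0,0,0],[-1,0,0,78,0,0,0]]'
```

```text
t: 4.3
ee_pos: [0.4906, 0.1083, 0.1751]
orientation: [[0.937, 0.349, -0.002], [0.349, -0.937, -0.0], [-0.002, -0.001, -1.0]]
contact_force: [-4.3, -0.4, 6.1]
finger_gap: -0.001
```

```bash
python3 -m crank '[[-1,0,0,8,0,0,0],[-1,0,0,15,0,0,0],[-1,0,0,19,0,0,0],[-1,0,0,21,0,0,0],[-1,0,0,21,0,0,0]]'; python3 - <<'E'
from h import *
snap('scene','s2.png');a=cv2.imread('pics/s2.png')[120:260,200:360];cv2.imwrite('pics/s2z.png',cv2.resize(a,None,fx=4.2,fy=4.2,interpolation=cv2.INTER_CUBIC))
E
```

```text
t: 4.72
ee_pos: [0.492, 0.1084, 0.1573]
orientation: [[0.937, 0.35, 0.001], [0.35, -0.937, -0.0], [0.001, 0.001, -1.0]]
contact_force: [-5.5, -0.2, 11.0]
finger_gap: 0.002
```

View pics/s2z.png

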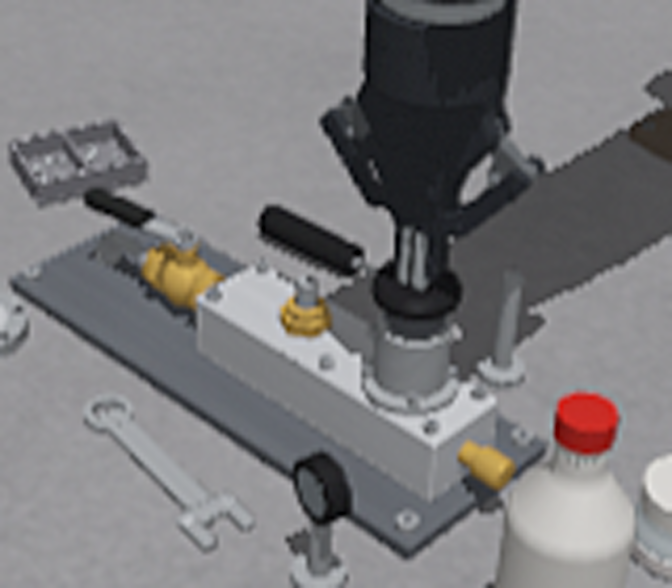

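The knob is pressed close to the barrel at about (415,290) in the zoom, and the pin has risen a little. A force of 11 N means it is near the bottom, so I'll press a little more until the stop shows in the force.

```bash
python3 -m crank '[[-1,0,0,2,0,0,0],[-1,0,0,4,0,0,0],[-1,0,0,4,0,0,0],[-1,0,0,4,0,0,0]]'
```

```text
t: 5.1
ee_pos: [0.4921, 0.1085, 0.1549]
orientation: [[0.937, 0.35, 0.001], [0.35, -0.937, -0.0], [0.001, 0.001, -1.0]]
contact_force: [-8.9, -1.5, 16.3]
finger_gap: 0.003
```

At the bottom: 16 N exceeds the 12 N spring force, and the tip is at z = 0.133. Now I'll let it up.

```bash
python3 -m crank '[[-1,0,0,-15,0,0,0],[-1,0,0,-35,0,0,0],[-1,0,0,-46,0,0,0],[-1,0,0,-46,0,0,0],[-1,0,0,-46,0,0,0]]'; python3 - <<'E'
from h import *
snap('scene','s3.png');a=cv2.imread('pics/s3.png')[140:230,220:340];cv2.imwrite('pics/s3z.png',cv2.resize(a,None,fx=6,fy=6,interpolation=cv2.INTER_CUBIC))
for l,z in [('pin_tip',.08),('pin_collar',.074),('plunger_top',.163)]: print(l,pinpoint('scene',l)[:2])
c=camera('scene')
for h in (.074,.078,.083,.088,.093,.098,.103): print(h,np.round(proj(c,(.506,.0240,h)),1))
print(state()['contact_force'])
E
```

```text
t: 5.52
ee_pos: [0.4916, 0.1084, 0.1969]
orientation: [[0.937, 0.349, 0.002], [0.349, -0.937, 0.0], [0.002, 0.001, -1.0]]
contact_force: [1.0, 0.1, -0.4]
finger_gap: 0.002
pin_tip [{'pixel': [274.3, 182.2], 'score': 0.6}]
pin_collar [{'pixel': [272.9, 190.3], 'score': 0.94}, {'pixel': [236.4, 230.4], 'score': 0.62}]
plunger_top [{'pixel': [301.2, 176.3], 'score': 0.87}]
0.074 [271.8 191.7]
0.078 [271.8 190.5]
0.083 [271.9 188.9]
0.088 [271.9 187.3]
0.093 [272.  185.7]
0.098 [272.  184.1]
0.103 [272.1 182.5]
[0.49300275 0.39832741 0.3860197 ]
```

View pics/s3z.png

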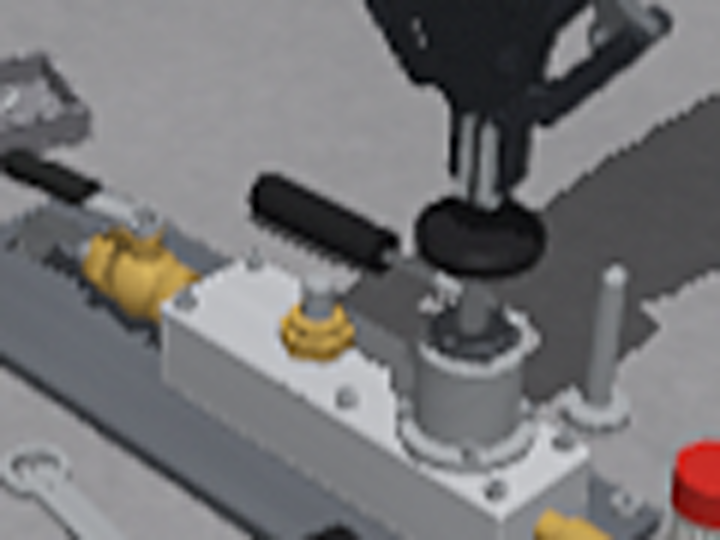

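The pin has risen: its tip is at about (318,283) and the collar at (318,318) in the zoom. More strokes, with dwells at both ends.

```bash
python3 -m crank '[[-1,0,0,18,0,0,0],[-1,0,0,34,0,0,0],[-1,0,0,44,0,0,0],[-1,0,0,48,0,0,0],[-1,0,0,48,0,0,0],[-1,0,0,48,0,0,0],[-1,0,0,48,0,0,0]]';python3 -m crank '[[-1,0,0,-15,0,0,0],[-1,0,0,-38,0,0,0],[-1,0,0,-48,0,0,0],[-1,0,0,-48,0,0,0],[-1,0,0,-48,0,0,0]]'
python3 -m crank '[[-1,0,0,18,0,0,0],[-1,0,0,34,0,0,0],[-1,0,0,44,0,0,0],[-1,0,0,48,0,0,0],[-1,0,0,48,0,0,0],[-1,0,0,48,0,0,0],[-1,0,0,48,0,0,0]]';python3 -m crank '[[-1,0,0,-15,0,0,0],[-1,0,0,-38,0,0,0],[-1,0,0,-48,0,0,0],[-1,0,0,-48,0,0,0],[-1,0,0,-48,0,0,0]]'; python3 - <<'E'
from h import *
snap('scene','s4.png');a=cv2.imread('pics/s4.png')[140:230,220:340];cv2.imwrite('pics/s4z.png',cv2.resize(a,None,fx=6,fy=6,interpolation=cv2.INTER_CUBIC))
print(pinpoint('scene','pin_tip')[:2],state()['t'])
E
```

```text
t: 6.35
ee_pos: [0.4934, 0.1085, 0.1547]
orientation: [[0.937, 0.35, 0.003], [0.35, -0.937, -0.0], [0.003, 0.002, -1.0]]
contact_force: [-10.0, -0.7, 28.1]
finger_gap: -0.004
t: 6.77
ee_pos: [0.4907, 0.1084, 0.1955]
orientation: [[0.937, 0.349, -0.001], [0.349, -0.937, -0.0], [-0.001, -0.0, -1.0]]
contact_force: [-0.2, 0.1, 0.4]
finger_gap: -0.001
t: 7.35
ee_pos: [0.493, 0.1085, 0.1547]
orientation: [[0.937, 0.35, 0.001], [0.35, -0.937, -0.001], [0.001, 0.001, -1.0]]
contact_force: [-11.3, -0.6, 34.2]
finger_gap: 0.004
t: 7.77
ee_pos: [0.4901, 0.1083, 0.1944]
orientation: [[0.937, 0.349, -0.003], [0.349, -0.937, -0.0], [-0.003, -0.001, -1.0]]
contact_force: [-0.7, -0.1, -0.9]
finger_gap: 0.0
[{'pixel': [273.8, 259.0], 'score': 0.69}, {'pixel': [274.9, 183.2], 'score': 0.41}] 7.8667
```

View pics/s4z.png

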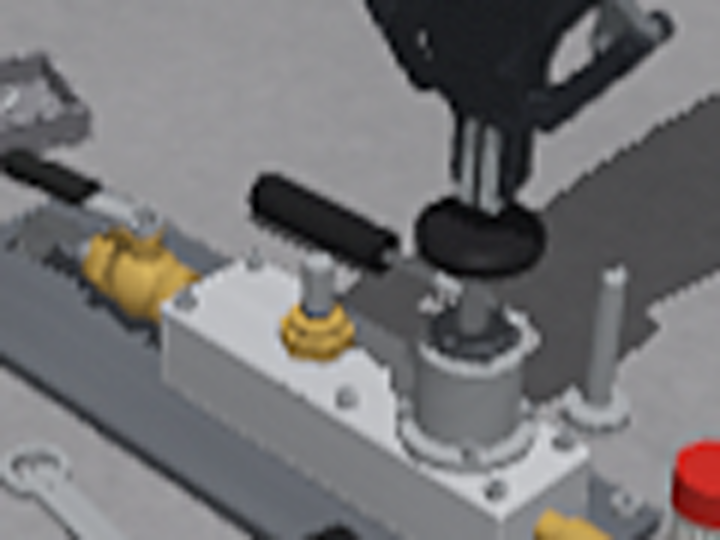

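The tip has risen to about (318,260), roughly 11 mm over two strokes, and a dark line is starting to show at the collar. Two more strokes; extra ones do no harm.

```bash
python3 -m crank '[[-1,0,0,18,0,0,0],[-1,0,0,34,0,0,0],[-1,0,0,42,0,0,0],[-1,0,0,46,0,0,0],[-1,0,0,46,0,0,0],[-1,0,0,46,0,0,0],[-1,0,0,46,0,0,0]]';python3 -m crank '[[-1,0,0,-15,0,0,0],[-1,0,0,-38,0,0,0],[-1,0,0,-48,0,0,0],[-1,0,0,-48,0,0,0],[-1,0,0,-48,0,0,0]]'
python3 -m crank '[[-1,0,0,18,0,0,0],[-1,0,0,34,0,0,0],[-1,0,0,44,0,0,0],[-1,0,0,48,0,0,0],[-1,0,0,48,0,0,0],[-1,0,0,48,0,0,0],[-1,0,0,48,0,0,0]]';python3 -m crank '[[-1,0,0,-15,0,0,0],[-1,0,0,-38,0,0,0],[-1,0,0,-60,0,0,0],[-1,0,0,-75,0,0,0],[-1,0,0,-75,0,0,0]]'; python3 - <<'E'
from h import *
snap('scene','s5.png');a=cv2.imread('pics/s5.png')[140:230,220:340];cv2.imwrite('pics/s5z.png',cv2.resize(a,None,fx=6,fy=6,interpolation=cv2.INTER_CUBIC))
print(pinpoint('scene','pin_tip')[:2],state()['t'])
snap('wrist','w5.png');a=cv2.imread('pics/w5.png')[120:270,230:430];cv2.imwrite('pics/w5z.png',cv2.resize(a,None,fx=4,fy=4,interpolation=cv2.INTER_CUBIC))
E
```

```text
t: 8.45
ee_pos: [0.4924, 0.1084, 0.1548]
orientation: [[0.937, 0.35, 0.001], [0.35, -0.937, -0.0], [0.001, 0.001, -1.0]]
contact_force: [-8.5, -0.7, 25.6]
finger_gap: -0.001
t: 8.87
ee_pos: [0.4903, 0.1084, 0.1968]
orientation: [[0.937, 0.349, -0.002], [0.349, -0.937, -0.0], [-0.002, -0.001, -1.0]]
contact_force: [0.5, -0.2, -0.5]
finger_gap: -0.003
t: 9.45
ee_pos: [0.4925, 0.1084, 0.1547]
orientation: [[0.937, 0.35, 0.001], [0.35, -0.937, -0.0], [0.001, 0.001, -1.0]]
contact_force: [-9.1, -0.7, 27.0]
finger_gap: -0.001
t: 9.87
ee_pos: [0.4919, 0.1084, 0.2266]
orientation: [[0.937, 0.349, 0.003], [0.349, -0.937, 0.0], [0.003, 0.001, -1.0]]
contact_force: [0.7, -0.4, 0.8]
finger_gap: -0.003
[{'pixel': [274.9, 181.8], 'score': 0.45}] 9.9667
```

View pics/s5z.png

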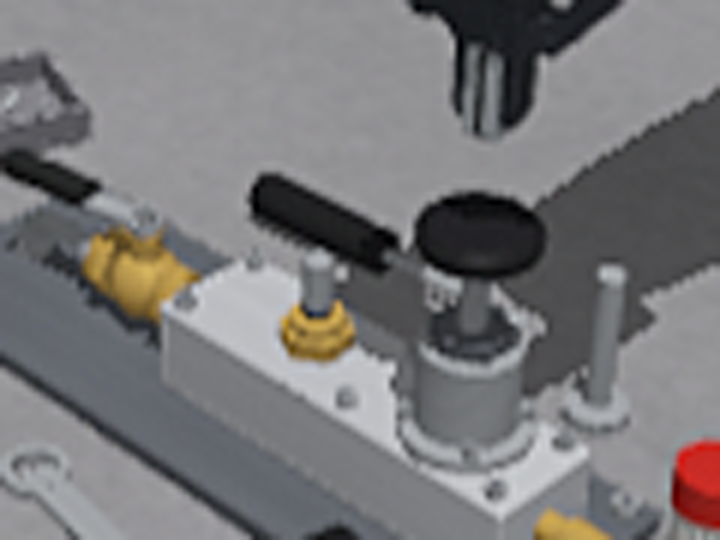

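View pics/w5z.png

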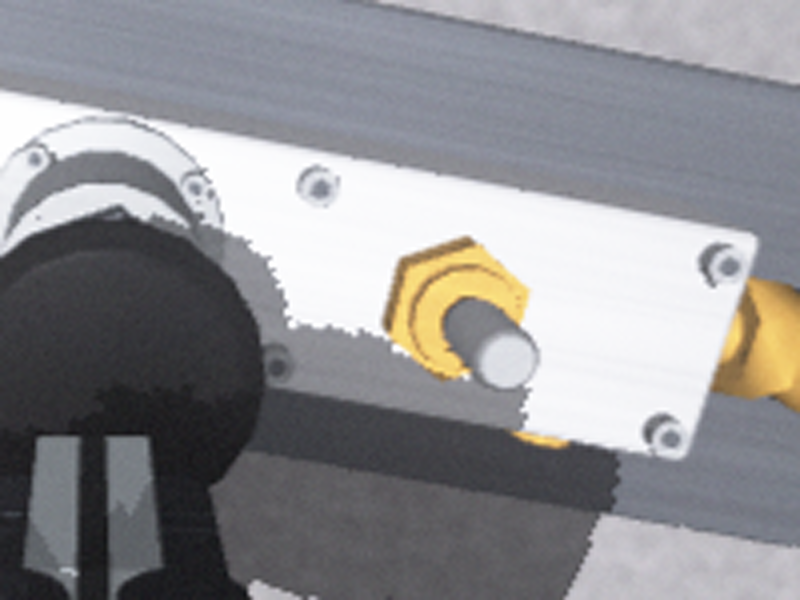

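The seal ring shows dark at (318,308) over the collar, and the tip is at about (318,255). To be sure it's fully out, I'll give one more stroke and compare.

```bash
python3 -m crank '[[-1,0,0,20,0,0,0],[-1,0,0,45,0,0,0],[-1,0,0,62,0,0,0],[-1,0,0,72,0,0,0],[-1,0,0,75,0,0,0],[-1,0,0,75,0,0,0],[-1,0,0,75,0,0,0],[-1,0,0,75,0,0,0]]';python3 -m crank '[[-1,0,0,-15,0,0,0],[-1,0,0,-38,0,0,0],[-1,0,0,-60,0,0,0],[-1,0,0,-75,0,0,0],[-1,0,0,-75,0,0,0]]'; python3 - <<'E'
from h import *
snap('scene','s6.png')
A=[cv2.imread(f'pics/s{i}.png')[170:205,255:290] for i in (3,4,5,6)]
cv2.imwrite('pics/cmp.png',cv2.resize(np.hstack(A),None,fx=5.6,fy=5.6,interpolation=cv2.INTER_NEAREST))
for a in A: print(np.abs(a.astype(int)-A[3]).max(axis=(0,2))[12:26])
c=camera('wrist'); cv2.imwrite('pics/w6.png',c['img'][:,:,::-1])
E
```

```text
t: 10.68
ee_pos: [0.4919, 0.1084, 0.1548]
orientation: [[0.937, 0.35, -0.001], [0.35, -0.937, -0.001], [-0.001, 0.0, -1.0]]
contact_force: [-10.7, -0.8, 28.8]
finger_gap: -0.004
t: 11.1
ee_pos: [0.492, 0.1084, 0.2267]
orientation: [[0.937, 0.349, 0.003], [0.349, -0.937, 0.0], [0.003, 0.001, -1.0]]
contact_force: [0.5, -0.2, 0.8]
finger_gap: 0.0
[  4   5   4  44  85  54 102  92  53  91  84  90  52  62]
[ 4  3  3 15 37 28 69 41 39 94 86 89 52 20]
[ 3  3  3  3  3  8  3 23  3  4  3  2  3  3]
[0 0 0 0 0 0 0 0 0 0 0 0 0 0]
```

View pics/cmp.png

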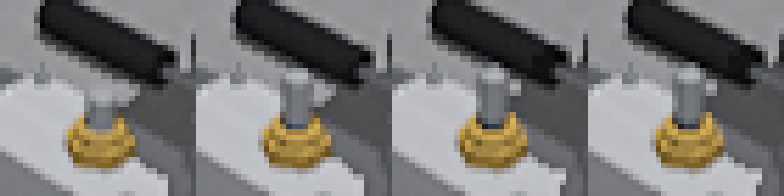

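The pin didn't move between strokes 5 and 6, so it's fully out with its seal ring showing, and the plunger is up. Next is the valve: I'll take another measurement of the lever and plan the push.

```bash
python3 - <<'E'
from h import *
st=state();R=np.array(st['orientation']);print(np.round(st['ee_pos'],4),np.round(st['qpos'],2))
a=np.radians(9.4);A=np.array([.5238,-.085])
U=np.array([[np.cos(a),-np.sin(a)],[np.sin(a),np.cos(a)]])
for n,q in [('pre',(-.045,-.065))]:
    w=np.r_[A+U@np.array(q),.078];print(n,np.round(w,4),'tool d',np.round(R.T@(w-st['ee_pos'])*1000,1))
y=R[:2,1];print('tool y ang',np.degrees(np.arctan2(y[1],y[0])),'unit -y',np.degrees(np.arctan2(-np.cos(a),np.sin(a))))
# path in unit-aligned tool (x=unit x, y=-unit y), relative to pre
for r in (.060,):
  for th in range(0,96,8):
    t=np.radians(th);u=np.array([np.sin(t),-np.cos(t)]);n=np.array([np.cos(t),np.sin(t)])
    h=.011*abs(n[0])+.0145*abs(n[1]);q=r*u-(.007+h)*n
    print(th,np.round((q[0]+.045)*1000,1),np.round(-(q[1]+.065)*1000,1))
E
```

```text
[0.4903 0.1083 0.2233] [ 0.02 -0.07  2.02 -0.    1.19  1.23]
pre [ 0.49   -0.1565  0.078 ] tool d [-92.3 248.2 145.3]
tool y ang -69.5628342620042 unit -y -80.6
0 27.0 -5.0
8 33.6 -2.8
16 40.8 -1.4
24 48.4 -0.9
32 56.4 -1.4
40 64.6 -3.1
48 72.8 -6.2
56 80.7 -10.6
64 88.0 -16.4
72 94.6 -23.5
80 100.1 -31.7
88 104.2 -41.0
```

```bash
python3 -m crank '[[-1,-8,22,0,0,0,2],[-1,-20,55,0,0,0,5],[-1,-33,90,0,0,0,8],[-1,-47,125,0,0,0,11],[-1,-60,160,0,0,0,11],[-1,-73,195,0,0,0,11],[-1,-84,226,0,0,0,11],[-1,-92,248,15,0,0,11],[-1,-92,248,40,0,0,11],[-1,-92,248,60,0,0,11],[-1,-92,248,60,0,0,11],[-1,-92,248,60,0,0,11]]'; python3 - <<'E'
from h import *
st=state();snap('wrist','w7.png');c=camera('wrist');K,H=c['intrinsics'],c['hand_eye']
print(np.round(st['ee_pos'],4),np.round(st['orientation'],3).tolist())
for l,z in [('valve_axis',.07),('lever_grip',.07)]:
    for d in pinpoint('wrist',l)[:2]: print(l,d,np.round(wray(d['pixel'],z,st,K,H),4))
E
```

```text
t: 12.2
ee_pos: [0.4894, -0.1551, 0.1617]
orientation: [[0.986, 0.164, -0.007], [0.164, -0.986, 0.004], [-0.006, -0.005, -1.0]]
contact_force: [-0.3, 0.2, 0.8]
finger_gap: -0.002
[ 0.4894 -0.1551  0.1617] [[0.986, 0.164, -0.007], [0.164, -0.986, 0.004], [-0.006, -0.005, -1.0]]
valve_axis {'pixel': [162.1, 141.0], 'score': 0.86} [ 0.5223 -0.0863  0.07  ]
lever_grip {'pixel': [253.5, 126.0], 'score': 0.77} [ 0.5424 -0.1461  0.07  ]
```

View pics/w7.png

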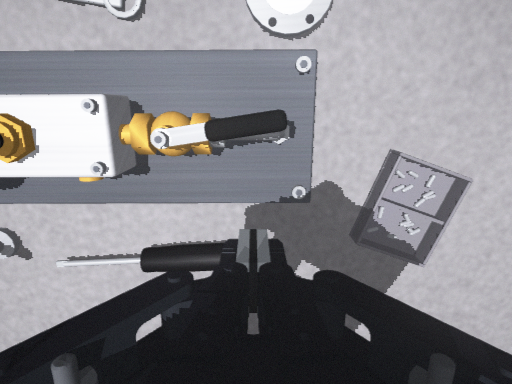

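The lever hub is at (160,137) and the grip at (247,125), about 0.17 rad open. The ball driver lies below tip height and clear. I'll descend beside the grip.

```bash
python3 -m crank '[[-1,0,0,25,0,0,0],[-1,0,0,50,0,0,0],[-1,0,0,72,0,0,0],[-1,0,0,82,0,0,0],[-1,0,0,82,0,0,0],[-1,0,0,82,0,0,0]]'; python3 - <<'E'
from h import *
st=state();R=np.array(st['orientation']);print(np.round(st['ee_pos'],4),np.round(R,3).tolist())
a=np.radians(9.4);A=np.array([.523,-.0855]);U=np.array([[np.cos(a),-np.sin(a)],[np.sin(a),np.cos(a)]])
for th in list(range(8,96,6))+[95]:
    t=np.radians(th);u=np.array([np.sin(t),-np.cos(t)]);n=np.array([np.cos(t),np.sin(t)])
    h=.011*abs(n[0])+.0145*abs(n[1]);q=.060*u-(.007+h)*n
    w=np.r_[A+U@q,st['ee_pos'][2]];print(th,np.round(R.T@(w-st['ee_pos'])*1000,0))
E
```

```text
t: 12.9
ee_pos: [0.4921, -0.1562, 0.0841]
orientation: [[0.986, 0.164, 0.001], [0.164, -0.986, -0.0], [0.001, 0.001, -1.0]]
contact_force: [-0.3, -0.5, 0.8]
finger_gap: 0.0
[ 0.4921 -0.1562  0.0841] [[0.986, 0.164, 0.001], [0.164, -0.986, -0.0], [0.001, 0.001, -1.0]]
8 [31. -2.  0.]
14 [36. -1.  0.]
20 [42. -1.  0.]
26 [47. -1.  0.]
32 [54. -1.  0.]
38 [60. -2.  0.]
44 [66. -4.  0.]
50 [72. -7.  0.]
56 [ 78. -10.   0.]
62 [ 83. -14.   0.]
68 [ 89. -19.   0.]
74 [ 93. -25.   0.]
80 [ 97. -31.   0.]
86 [100. -38.   0.]
92 [103. -45.   0.]
95 [104. -48.   0.]
```

```bash
python3 -m crank '[[-1,10,0,3,0,0,0],[-1,20,0,4,0,0,0],[-1,30,-1,4,0,0,0],[-1,38,-1,4,0,0,0],[-1,45,-1,4,0,0,0],[-1,52,-1,4,0,0,0],[-1,60,-2,4,0,0,0],[-1,66,-4,4,0,0,0],[-1,72,-7,4,0,0,0],[-1,78,-10,4,0,0,0],[-1,83,-14,4,0,0,0],[-1,89,-19,4,0,0,0],[-1,93,-25,4,0,0,0],[-1,97,-31,4,0,0,0],[-1,100,-36,4,0,0,0],[-1,100,-36,4,0,0,0]]'; python3 - <<'E'
from h import *
st=state();snap('wrist','w8.png');snap('top','t8.png');c=camera('wrist');K,H=c['intrinsics'],c['hand_eye']
for l,z in [('valve_axis',.07),('lever_grip',.07)]:
    for d in pinpoint('wrist',l)[:2]: print(l,d,np.round(wray(d['pixel'],z,st,K,H),4))
E
```

```text
t: 14.23
ee_pos: [0.5852, -0.1028, 0.0797]
orientation: [[0.986, 0.165, 0.002], [0.165, -0.986, 0.001], [0.002, -0.0, -1.0]]
contact_force: [-1.5, 0.1, 0.8]
finger_gap: 0.003
lever_grip {'pixel': [204.4, 240.9], 'score': 0.6} [ 0.5887 -0.0795  0.07  ]
```

View pics/w8.png

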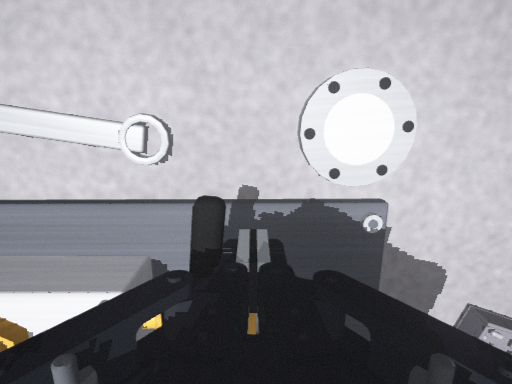

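The grip now stands nearly across the pipe, at (208,235) in the view. I'll push on gently to the stop and watch the force.

```bash
python3 -m crank '[[-1,1,-3,0,0,0,0],[-1,2,-6,0,0,0,0],[-1,2,-9,0,0,0,0],[-1,2,-11,0,0,0,0],[-1,2,-11,0,0,0,0],[-1,2,-11,0,0,0,0]]'
```

```text
t: 14.98
ee_pos: [0.585, -0.0954, 0.0795]
orientation: [[0.986, 0.165, 0.002], [0.165, -0.986, -0.005], [0.001, 0.006, -1.0]]
contact_force: [0.1, -8.1, -2.5]
finger_gap: 0.003
```

```bash
python3 -m crank '[[-1,0,-3,0,0,0,0],[-1,0,-5,0,0,0,0],[-1,0,-5,0,0,0,0],[-1,0,-5,0,0,0,0]]'
```

```text
t: 15.32
ee_pos: [0.585, -0.0949, 0.0797]
orientation: [[0.986, 0.167, 0.005], [0.167, -0.986, -0.014], [0.003, 0.015, -1.0]]
contact_force: [1.6, -22.4, -6.4]
finger_gap: -0.0
```

The force rose to 22 N with only 0.5 mm of motion, so the lever is at its stop. I'll back off the way I came, rise, move aside and check.

```bash
python3 -m crank '[[-1,0,10,0,0,0,0],[-1,0,25,0,0,0,0],[-1,0,38,0,0,0,0],[-1,0,38,0,0,0,0],[-1,0,38,-20,0,0,0],[-1,0,38,-55,0,0,0],[-1,0,38,-90,0,0,0],[-1,0,38,-125,0,0,0],[-1,0,60,-150,0,0,0],[-1,0,95,-155,0,0,0],[-1,0,130,-155,0,0,0],[-1,0,150,-155,0,0,0],[-1,0,150,-155,0,0,0],[-1,0,150,-155,0,0,0]]'; python3 - <<'E'
from h import *
for n in ('scene','top'):
    c=snap(n,n+'9.png')
    for l,z in [('valve_axis',.07),('lever_grip',.07),('plunger_top',.163)]:
        for d in pinpoint(n,l)[:1]: print(n,l,d['score'],np.round(d['pixel'],1),np.round(ray_z(c,d['pixel'],z),4))
    # before/after displacement of loose things
    for l in ['post','lens_mount','driver','spanner','wash_bottle','grease_jar','blank_flange','screw_tray']:
        print(l,[np.round(ray_z(c,d['pixel'],0)[:2],3) for d in pinpoint(n,l)[:1]])
for f,(x0,x1,y0,y1) in {'scene':(200,360,130,250),'top':(150,390,140,260)}.items():
    a=cv2.imread(f'pics/{f}9.png')[y0:y1,x0:x1]; k=min(800/a.shape[1],600/a.shape[0])
    cv2.imwrite(f'pics/{f}9z.png',cv2.resize(a,None,fx=k,fy=k,interpolation=cv2.INTER_CUBIC))
d=np.abs(cv2.imread('pics/top9.png').astype(int)-cv2.imread('pics/top0.png')).max(2).astype(np.uint8)
cv2.imwrite('pics/diff.png',d)
print(state()['t'],state()['contact_force'])
E
```

```text
t: 16.48
ee_pos: [0.6081, -0.2364, 0.2339]
orientation: [[0.987, 0.163, -0.001], [0.163, -0.987, 0.001], [-0.0, -0.001, -1.0]]
contact_force: [0.2, 0.1, 0.1]
finger_gap: 0.005
scene valve_axis 0.97 [243.9 175.6] [ 0.5214 -0.0853  0.07  ]
scene lever_grip 0.59 [227.1 187.4] [ 0.589  -0.0631  0.07  ]
scene plunger_top 0.76 [298.  175.1] [0.4909 0.1027 0.163 ]
post [array([0.391, 0.079])]
lens_mount [array([0.597, 0.159])]
driver [array([ 0.403, -0.049])]
spanner [array([0.619, 0.037])]
wash_bottle [array([0.525, 0.268])]
grease_jar [array([0.398, 0.251])]
blank_flange [array([ 0.636, -0.147])]
screw_tray [array([ 0.471, -0.313])]
top valve_axis 0.83 [293.4 195.2] [ 0.5176 -0.0877  0.07  ]
top lever_grip 0.49 [285.6 168.4] [ 0.5936 -0.0686  0.07  ]
top plunger_top 0.84 [222.2 205.7] [0.4916 0.1042 0.163 ]
post [array([0.59 , 0.163])]
lens_mount [array([0.595, 0.155])]
driver [array([ 0.403, -0.063])]
spanner [array([0.613, 0.034])]
wash_bottle [array([0.535, 0.272])]
grease_jar [array([0.406, 0.257])]
blank_flange [array([ 0.659, -0.146])]
screw_tray []
17.6833 [-0.82359938  0.11621605 -0.31084957]
```

View pics/scene9z.png

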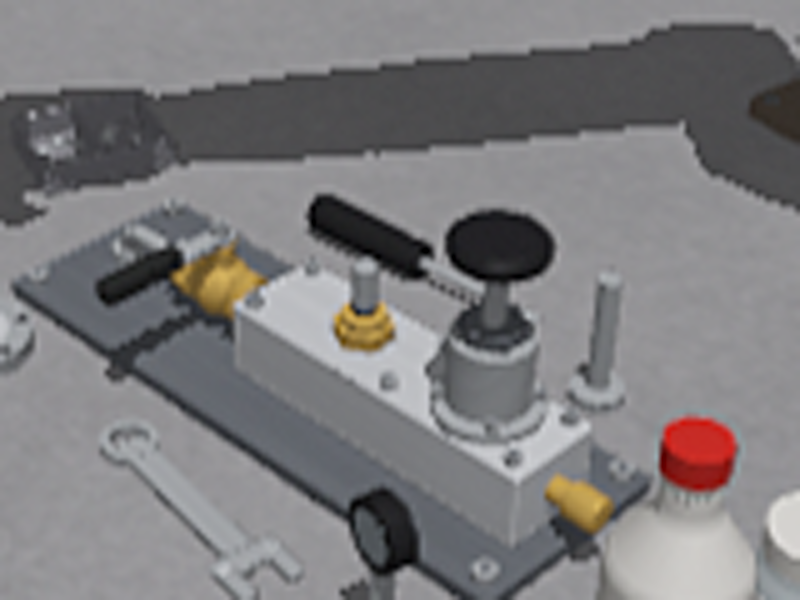

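View pics/top9z.png

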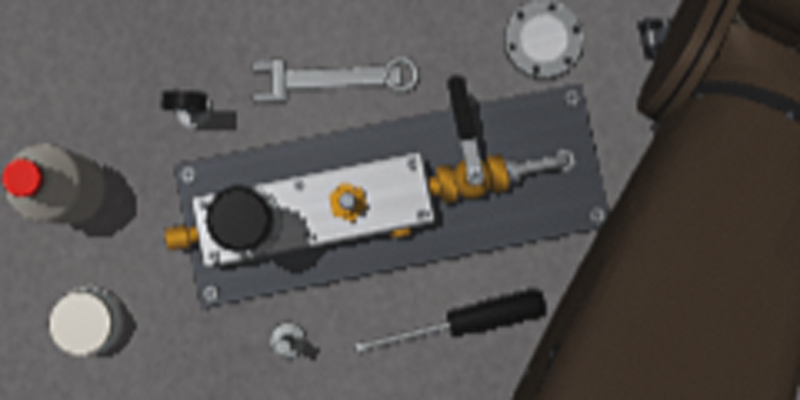

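The top view shows the lever square across the pipe, running from the hub at (475,172) to the grip end at (458,80). The pin is out with its seal ring showing, the plunger is up, and the tools stand where they were. The robot is clear, so I'm handing in.

```bash
python3 -c "
from cell import *
print(sign_off())"
```

```text
the job is handed in; nothing more can be done
None
```

The job is done and handed in at about 17.7 s of the 58 s allowed. The pressure pin is fully out, the plunger is up, and the shut-off valve's lever is across its pipe.

- **Pumping:** I pressed the plunger six full strokes with the shut fingertips. Each reached the bottom stop, with the tips at about 133 mm and 16–34 N, and was let all the way up. The seal ring shows over the collar, and the sixth stroke moved the pin no further.
- **Valve:** I pushed the lever round until it stopped, where 22 N moved it only about 0.5 mm more. Then I backed the arm away.
- **Final checks:** The pictures show the lever square across the pipe and nothing in contact with the robot. The tools and bottles look to be where they were.
- **Disagreements:** The trained networks sometimes mistook the lens mount for the pin tip or the post, and in the last top view the arm hid the screw tray. The scene view still shows it, in the arm's shadow. I judged those by eye and by the fixed geometry.

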